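# Hold the spice grinder lid at its half-way pulse position

### The arm

A 6-joint arm with a two-finger parallel gripper is mounted at the origin on the work surface. World frame = base frame: x ahead of the robot, y to its left, z up, the work surface at z = 0. Lengths are in m, angles in rad, forces in N, time in s.
With the tool pointing down it reaches from about 0.35 to 0.775 m from the base axis. Payload 7.3 kg.
Tool frame: the origin (TCP) lies at the centre of the arm's flange, where the gripper is bolted on; the fingertips stand 178 mm ahead of it and the grasp point (between the pads) lies robot.pinch_z ahead of it (robot.pinch_z is the distance from the TCP to the grasp point, in m); x points along the fingers, z is the direction in which the jaws open and shut, and the axes are right-handed (so a half turn about x gives the same grasp; the last joint's range is limited). The gripper opens to 92 mm and grips with 3 to 60 N. Pads are 19 mm wide; open, the fingers measure 130 mm over their backs; the gripper's body (75 mm by 190 mm) begins 47 mm behind the grasp point.
Start: joints at [1.122, 0.342, 1.524, -0, 1.275, -0.146], TCP at [0.157, 0.501, 0.405] pointing down, gripper open.
Joint ranges: [-2.53, 2.53], [-0.77, 2.02], [0.04, 2.7], [-1, 4.14], [0.28, 2.66], [-3.11, 3.11]. Speed limits (rad/s): [2.57, 2.57, 3.14, 3.14, 3.14, 3.14].

### API

Orientations are given as [roll, pitch, yaw] about the fixed x, y, z axes, in that order (R = Rz(yaw) Ry(pitch) Rx(roll)).
In Python, from cell import robot gives the robot as it stands.
- The arm moves only by the shell command python3 -m jog 'ROWS' [FORCE]. ROWS is JSON, a list of rows, each an object of numbers: "fingers": the closure, from 0 (fully open) to 1 (shut); "x", "y", "z": the shift along the tool's x, y, z in cm; "spin": the turn about the tool's x in degrees. A call has 1 to 5 rows; each row is the pose to reach, as a shift and turn from the pose commanded when the call began, along the tool's axes at that moment; what a row does not reach only later rows make up. A row lasts 1/8 s, in which the tool goes at most 62.5 mm and 10.7 degrees, less where a joint would pass 70% of its speed; a pose out of reach is approached as far as the arm can. A call with a gripper value outside its range is refused whole. The fingers move at their own pace and stop on an object; FORCE is the grip in N (left out, the last holds). Time passes only in rows, so rows that repeat a pose let the fingers close. It gives the time, the measured TCP pose, the force and the opening at its end, in the units of the state.
- robot.observe(): the state, without advancing time (a new reading comes with each control period).
- robot.read_camera(name): name is "scene" or "top" or "wrist"; returns a dict with "color" (480x640x3 uint8, red, green, blue), "mtx" (3x3 intrinsics, pixels), "k1" (the pictures are not rectified: a ray, as slopes to the right and down, at radius r is drawn at 1 + k1 r^2 times it, then the intrinsics apply), "view" (4x4, takes a point from world to camera coordinates); the wrist camera has in their place "T_tool_cam" (4x4, takes a point from camera to tool coordinates, whose origin is the TCP and whose axes are the tool frame's). Camera axes: x right, y down, z forward; pixel columns grow to the right and rows downward; lengths in m; the calibration is good to about 2 mm. A picture is of the moment at which its call begins: read the wrist's pose just before it. There is no depth.
- robot.hand_in(): hands the job in, once; it reports no verdict.
Trained networks look in a picture, given as the dict that the camera call returned (one of the last four; its "shot" number tells which), for a name from the list of things; names that differ only in an ending like _2 or _b are one class to them, and where a whole thing is asked for, a point or a joint stands for the part that bears it (a point fixed in the world has none). Each returns a list of dicts, best first, with "conf" (0 to 1); they miss things now and then, are a little off and sometimes report something else, mostly with a low value. They report only what shows in the picture. A call takes as long as a camera call. They do not tell look-alikes from the thing itself.
- robot.look_for(target, picture): "xy" ([column, row] in pixels, amid what is visible of it).
The state is a dict: "time": time; "qpos": joint angles; "qvel": joint speeds; "joint_efforts": joint torques, N m; "tool_pos": TCP position; "tool_rot": TCP orientation; "contact_force": force on the tool from outside, world axes, zero at the start; "torque": the same for the moment, N m; "opening": finger opening in m.
Only numpy, scipy, OpenCV 4.12 (cv2) and the standard library are available. Lean on these libraries where they do the work, as an engineer would, in place of code of your own. Each camera call takes 0.05 s, during which the arm holds its last target. There are 200 camera calls.

### The job

Put the red lid on the spice grinder: line its handle bar up with the two white entry marks so that its lugs drop fully through the slots, then twist it clockwise (seen from above) until the bar points at the green half-way marks, and finish still gripping it there against the return spring, with the lid down on the grinder. Never turn it on into the lock at the red marks, and leave the rice cup, the skewer cup and the spoon rest where they are.

Things in the scene. Friction and masses are not known exactly. Their poses are not given: they have to be found in the camera images.
- lid_grip (a point): loose red grinder lid, stands upright on its plug; point = centre of its handle bar, 46 mm above the lid's underside. Bar 52 long (lid x), 16 thick (lid y), 36 mm high, white stripe on top; grip it across the 16 mm. Under the bar a disc 68 mm across, 6 thick (its top 18 mm below this point), then a plug 47 mm across, 22 long. Same after a half turn. 0.09 to 0.18 kg
- lid: the same lid, origin at the centre of the plug's underside, z up. Two lugs stick out of the plug's foot, straight under the bar's two ends (lid +x and -x): 11 mm wide, 7 mm thick, 66 mm over their tips
- grinder: fixed grinder base: white housing 116 x 116 mm with grey deck, 94 mm high; origin at the centre of its underside, z up. Mouth in the deck centre 52 mm across, two entry slots 16 mm wide reach 36 mm from the centre along base +x and -x. On the deck: white marks beyond the slots, green half-way marks 45 deg clockwise of them, red lock marks 90 deg clockwise
- half_line (a point): on the mouth's axis, 93.5 mm up; its x axis points along the line through the two green half-way marks: the base's x axis turned 45 degrees clockwise (seen from above)
- pulse_ring (a joint): sprung ring in the grinder that the lugs push round (rad): 0 at rest, grows as the lid is twisted clockwise. After some 0.08 rad of play it follows the lid, so it reads about 0.7 with the bar on the green marks; the spring pushes back with 0.15 N m per rad. Above 1.2 the lock has clicked, which is wrong; end stop at 1.5
- rice_cup: bystander: clear plastic measuring cup, 72 mm across, 60 mm high, origin at centre of its underside
- skewer_cup: bystander: bamboo cup 68 mm across and 100 mm high with skewers up to 200 mm high, origin at centre of its underside
- spoon_rest: bystander: blue ceramic spoon rest, dish 96 mm across and 12 mm high with a tab toward its -x, origin under the dish's centre
- mouth (a point): centre of the mouth on the deck's top, 94 mm up. With the lid fully down, its plug stands on the sprung ring 74 mm above the cart top: lid_grip is then 120 mm up, the lid's disc 2 mm above the deck. The deck is 10 mm thick; below it the lugs turn clockwise only (stops block the other way), and a twisted lid can lift 3 mm at most
There are look-alikes about, which are no part of the job. Several things have the shape of the grinder; the one meant has the colours described above.

How it is judged:
By the outcome, as a careful person would: the job done as asked, in the order asked, and still so for the second after the job is handed in, while the arm keeps its last pose, push and grip.
It also fails if it takes over 45 s, if anything falls off the work surface, if the arm or the gripper's body presses on something with over 40 N, if the wrist force passes 120 N, or if a joint passes its speed limit or range.

## Working session

There is one attempt and no reset: what is moved stays moved. The work goes in short steps, Python scripts to look and compute and a shell command to move; the robot and the scene stay as the last step left them, time stands still between calls to the robot, and variables do not carry over. Pictures are saved under pics/ and viewed, on a budget of 10 in all, crops included, one or two more only if the job needs it, and the job is handed in when it is done.

```bash
ls; mkdir -p pics; python3 - <<'E'
from cell import robot
import cv2,numpy as np
print(robot.pinch_z, robot.observe())
a=[]
for c in("scene","top"):
    p=robot.read_camera(c); cv2.imwrite(f"pics/{c}0.png",p["color"][:,:,::-1]); print(c,p["mtx"].tolist(),p["k1"],np.round(p["view"],3).tolist())
    for n in("lid_grip","grinder","rice_cup","skewer_cup","spoon_rest"):
        print(n,[(np.round(d["xy"],1).tolist(),round(d["conf"],2)) for d in robot.look_for(n,p)])
E
```

```text
pics
0.1592 {'time': 0.0, 'qpos': array([ 1.12198162e+00,  3.42712775e-01,  1.52501573e+00, -2.53487344e-05,
        1.27538649e+00, -1.45989842e-01]), 'qvel': array([-9.22163400e-04, -4.51232634e-04,  3.14055122e-04, -4.12965680e-04,
        2.13863434e-04, -6.96244606e-06]), 'joint_efforts': array([ 1.16684889e-03, -4.31244063e+01, -2.44220692e+01,  7.17830588e-02,
        5.60155569e-02, -1.13517217e-04]), 'tool_pos': array([0.15648179, 0.50099513, 0.40405037]), 'tool_rot': array([ 3.0115239 ,  1.56927379, -2.00368255]), 'contact_force': array([-0.48085091, -0.65388624,  0.28512805]), 'torque': array([ 0.00838224, -0.01710965,  0.00093431]), 'opening': 0.09152163399725208}
scene [[452.0831796299994, 0.0, 321.45828933590906], [0.0, 452.0831796299994, 240.20923766031592], [0.0, 0.0, 1.0]] -0.1169843305475242 [[0.842, 0.54, -0.022, -0.458], [0.286, -0.481, -0.829, -0.099], [-0.458, 0.691, -0.559, 1.504], [0.0, 0.0, 0.0, 1.0]]
lid_grip [([307.0, 285.2], 0.87), ([346.3, 204.7], 0.47)]
grinder [([344.1, 217.5], 0.96), ([285.8, 208.3], 0.69), ([322.9, 178.6], 0.67)]
rice_cup [([410.0, 249.6], 0.83)]
skewer_cup [([376.9, 292.2], 0.57)]
spoon_rest [([229.4, 362.8], 0.83), ([408.9, 247.1], 0.2)]
top [[617.2989563858808, 0.0, 320.83630273752516], [0.0, 617.2989563858808, 238.12307851433084], [0.0, 0.0, 1.0]] 0.008473077603931215 [[0.009, -1.0, -0.001, -0.059], [-0.991, -0.008, -0.136, 0.567], [0.136, 0.003, -0.991, 1.251], [0.0, 0.0, 0.0, 1.0]]
lid_grip [([357.5, 228.5], 0.56)]
grinder [([230.0, 350.6], 0.86), ([127.5, 346.6], 0.76), ([211.7, 261.8], 0.73), ([355.9, 141.0], 0.4)]
rice_cup [([230.9, 153.7], 0.79)]
skewer_cup [([355.6, 141.7], 0.69)]
spoon_rest [([487.5, 234.7], 0.87), ([357.8, 232.8], 0.71)]
```

View pics/scene0.png

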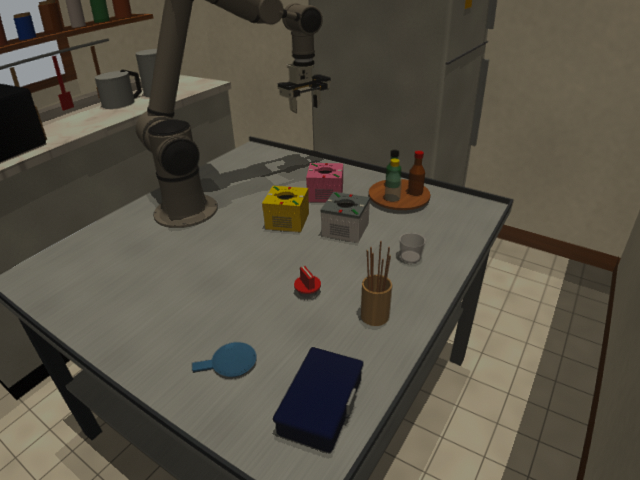

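View pics/top0.png

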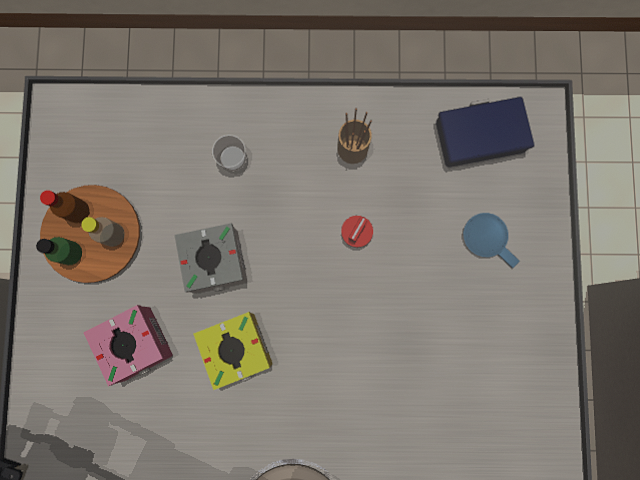

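The scene shows the loose red lid and three grinders: yellow, pink and grey-decked with a white housing. In the top picture the grey-decked one, which is the target, is at about (210,258). The lid is at (357,232), with its stripe running from (352,241) to (363,220).

```bash
cat > h.py <<'E'
from cell import robot
import cv2,numpy as np
from scipy.spatial.transform import Rotation as Rn
def tool():
    s=robot.observe(); T=np.eye(4); T[:3,:3]=Rn.from_euler('xyz',s["tool_rot"]).as_matrix(); T[:3,3]=s["tool_pos"]; return T
def shoot(c):
    T=tool(); p=robot.read_camera(c)
    p["W"]=T@p["T_tool_cam"] if c=="wrist" else np.linalg.inv(p["view"]); return p
def dist(p): return np.array([p["k1"],0,0,0.])
def onplane(p,uv,z):
    uv=np.asarray(uv,float).reshape(-1,1,2)
    # model matches OpenCV's radial k1
    n=cv2.undistortPoints(uv,p["mtx"],dist(p)).reshape(-1,2)
    d=np.c_[n,np.ones(len(n))]@p["W"][:3,:3].T; o=p["W"][:3,3]
    return (o+d*((z-o[2])/d[:,2])[:,None])[:,:2]
def project(p,X):
    V=np.linalg.inv(p["W"]); r,_=cv2.Rodrigues(V[:3,:3])
    return cv2.projectPoints(np.asarray(X,float).reshape(-1,1,3),r,V[:3,3],p["mtx"],dist(p))[0].reshape(-1,2)
def go(pos,yaw=None):
    """shift cm in tool axes to put GRASP POINT at pos, spin deg so jaw axis (tool z) lies along world angle yaw (mod pi)"""
    T=tool(); R=T[:3,:3]; d=np.asarray(pos)-(T[:3,3]+R[:,0]*robot.pinch_z)
    print("shift cm x y z",np.round(R.T@d*100,2), "grasp now",np.round(T[:3,3]+R[:,0]*robot.pinch_z,4),"jaw deg",round(np.degrees(np.arctan2(R[1,2],R[0,2])),2),"tilt",np.round(R[:,0],3))
    if yaw is not None:
        a=np.arctan2(R[1,2],R[0,2]); e=(yaw-a+np.pi/2)%np.pi-np.pi/2
        print("spin deg",round(-np.degrees(e),2))  # x down: world +yaw = -spin
E
python3 - <<'E'
from h import *
p=shoot("wrist"); print(np.round(p["T_tool_cam"],4).tolist(),p["mtx"][0,0],p["k1"])
p=shoot("top")
print("grinder",onplane(p,[[208,257]],.094),"slots marks", onplane(p,[[203,233],[213,280]],.094))
s=onplane(p,[[352,241],[363,220]],.064);print("lid",s.mean(0),s,np.degrees(np.arctan2(*(s[1]-s[0])[::-1])))
for n,uv in dict(rice=[231,155],skew=[353,150],yel=[231,350],spoon=[486,236]).items(): print(n,onplane(p,[uv],.03))
l=s.mean(0); go([l[0],l[1],.25],np.arctan2(*(s[1]-s[0])[::-1])+np.pi/2)
print(robot.observe()["qpos"])
E
```

```text
[[0.0002, -0.2803, 0.9599, 0.0204], [-0.0008, -0.9599, -0.2803, 0.0742], [1.0, -0.0008, -0.0004, -0.0012], [0.0, 0.0, 0.0, 1.0]] 397.18943046511276 -0.016289171580991222
grinder [[0.51965195 0.16968174]] slots marks [[0.56781646 0.18129947]
 [0.47397828 0.15824587]]
lid [ 0.58003976 -0.12949733] [[ 0.55817423 -0.11823264]
 [ 0.60190528 -0.14076202]] -27.256630271593973
rice [[0.74638629 0.13965679]]
skew [[ 0.75958271 -0.12167046]]
yel [[0.33506854 0.12793704]]
spoon [[ 0.57567742 -0.40143098]]
shift cm x y z [ -0.44 -59.23 -47.56] grasp now [0.1566 0.5011 0.2455] jaw deg 72.65 tilt [ 0.  0. -1.]
spin deg 9.91
[ 1.12198253e+00  3.41990609e-01  1.52412023e+00 -6.42295299e-05
  1.27542582e+00 -1.46004040e-01]
```

```bash
python3 -m jog '[{"y":-5,"z":-4},{"y":-10,"z":-8},{"y":-15,"z":-12},{"y":-20,"z":-16},{"y":-24,"z":-19.3,"spin":9.9}]'
python3 -m jog '[{"y":-5,"z":-4},{"y":-10,"z":-8},{"y":-15,"z":-12},{"y":-20,"z":-16},{"y":-24,"z":-19.3}]'; python3 - <<'E'
from h import *
go([.58,-.1295,.18],np.radians(62.75))
E
```

```text
shift cm x y z [  6.56 -59.22 -47.57] grasp now [0.1566 0.5011 0.2455] jaw deg 72.65 tilt [ 0.  0. -1.]
spin deg 9.9$[0]: bad value
$[0]: bad value
```

```bash
python3 -m jog '[{"fingers":0,"x":0,"y":-5,"z":-4,"spin":0},{"fingers":0,"x":0,"y":-10,"z":-8,"spin":0},{"fingers":0,"x":0,"y":-15,"z":-12,"spin":0},{"fingers":0,"x":0,"y":-20,"z":-16,"spin":0},{"fingers":0,"x":0,"y":-24,"z":-19.3,"spin":9.9}]' ; python3 - <<'E'
from h import *
go([.58,-.1295,.18],np.radians(62.75))
E
```

```text
time: 1.32
tool_pos: [0.3288, 0.2435, 0.405]
tool_rot: [-0.66, 1.57, 0.431]
contact_force: [0.2, 0.4, 0.1]
opening: 0.0916
shift cm x y z [  6.59 -39.47 -21.53] grasp now [0.329  0.2436 0.2458] jaw deg 62.53 tilt [ 0.001  0.    -1.   ]
spin deg -0.22
```

```bash
python3 -m jog '[{"fingers":0,"x":0,"y":-5.2,"z":-2.9,"spin":0},{"fingers":0,"x":0,"y":-10.4,"z":-5.8,"spin":0},{"fingers":0,"x":0,"y":-15.6,"z":-8.7,"spin":0},{"fingers":0,"x":0,"y":-20.8,"z":-11.6,"spin":0},{"fingers":0,"x":0,"y":-26,"z":-14.2,"spin":0}]'
python3 -m jog '[{"fingers":0,"x":1.6,"y":-4.5,"z":-2.5,"spin":0},{"fingers":0,"x":3.3,"y":-9,"z":-5,"spin":0},{"fingers":0,"x":6.6,"y":-13.5,"z":-7.3,"spin":0},{"fingers":0,"x":6.6,"y":-13.5,"z":-7.3,"spin":0},{"fingers":0,"x":6.6,"y":-13.5,"z":-7.3,"spin":0}]' ; python3 - <<'E'
from h import *
go([.58,-.1295,.18],np.radians(62.75))
p=shoot("wrist"); cv2.imwrite("pics/w1.png",p["color"][:,:,::-1]); np.savez("w1.npz",color=p["color"],W=p["W"],mtx=p["mtx"],k1=p["k1"])
c=p["color"].astype(int)
m=((c[...,0]>120)&(c[...,1]<70)&(c[...,2]<70)).astype(np.uint8)
n,l,st,ce=cv2.connectedComponentsWithStats(m); 
for i in range(1,n):
    if st[i,4]>200: print(st[i],ce[i])
E
```

```text
time: 1.95
tool_pos: [0.495, -0.0019, 0.4049]
tool_rot: [-0.884, 1.57, 0.211]
contact_force: [-0.1, 0.8, 0.3]
opening: 0.0917
time: 2.58
tool_pos: [0.5807, -0.1264, 0.3387]
tool_rot: [1.154, 1.57, 2.249]
contact_force: [-0.0, -0.6, 1.4]
opening: 0.0919
shift cm x y z [-0.05 -0.09 -0.31] grasp now [ 0.5806 -0.1263  0.1795] jaw deg 62.74 tilt [-0.     0.001 -1.   ]
spin deg -0.01
[ 276  193   88   94 5372] [319.65301564 236.40618019]
```

View pics/w1.png

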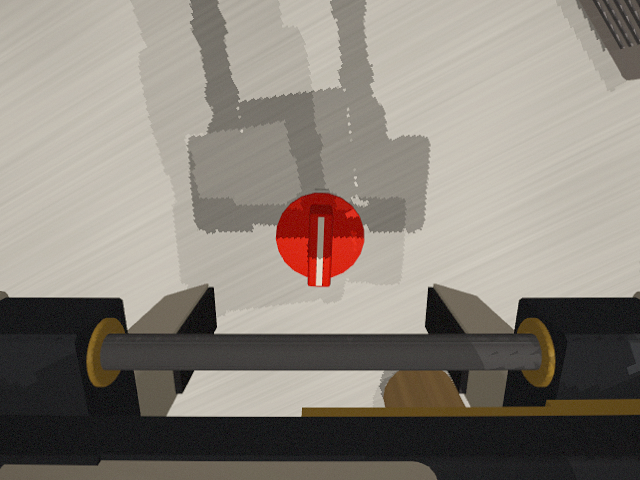

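```bash
python3 - <<'E'
from h import *
f=np.load("w1.npz"); p=dict(f)
c=p["color"].astype(int); 
m=np.zeros((480,640),bool); b=c[195:292,295:345]; m[195:292,295:345]=(b[...,1]>0.7*b[...,0])&(b[...,0]>70)
n,l,st,ce=cv2.connectedComponentsWithStats(m.astype(np.uint8)); print([(st[i].tolist(),ce[i].tolist()) for i in range(1,n) if st[i,4]>30])
i=[i for i in range(1,n) if st[i,4]>100 and abs(ce[i][0]-320)<6]
ys,xs=np.nonzero(np.isin(l,i)); w=onplane(p,np.c_[xs,ys],.064)
r=cv2.minAreaRect((w*1000).astype(np.float32)); print("stripe rect mm",r)
ctr=np.array(r[0])/1000
u=np.linalg.svd(w-w.mean(0),full_matrices=False)[2][0]; ang=np.arctan2(u[1],u[0]); print("ctr",ctr,"mean",w.mean(0),"ang",np.degrees(ang)%180)
# disc extent from red mask at columns away from bar
red=(c[...,0]>60)&(c[...,1]<.4*c[...,0])&(c[...,2]<.4*c[...,0]); red[:180]=0; red[300:]=0
cn=max(cv2.findContours(red.astype(np.uint8),0,1)[0],key=len)[:,0]
cn=cn[(abs(cn[:,0]-320)>18)]; q=onplane(p,cn+0.,.028)
A=np.c_[2*q,np.ones(len(q))]; s=np.linalg.lstsq(A,(q**2).sum(1),rcond=None)[0]; print("disc",s[:2],"r",np.sqrt(s[2]+s[:2]@s[:2]))
go([*ctr,.049],ang+np.pi/2)
E
```

```text
[([316, 217, 8, 69, 408], [319.6397058823529, 251.1299019607843]), ([295, 272, 50, 20, 588], [319.6241496598639, 284.0969387755102])]
stripe rect mm ((588.1024780273438, -132.10552978515625), (33.92030715942383, 52.39348220825195), 62.682899475097656)
ctr [ 0.58810248 -0.13210553] mean [ 0.5982744  -0.13725332] ang 151.5569644848901
disc [ 0.58552514 -0.13066518] r 0.03305978677036849
shift cm x y z [13.14 -0.93 -0.22] grasp now [ 0.5807 -0.1259  0.1804] jaw deg 62.79 tilt [ 0.001  0.    -1.   ]
spin deg 1.23
```

```bash
python3 - <<'E'
from h import *
p=dict(np.load("w1.npz"))
c=p["color"].astype(int); m=np.zeros((480,640),bool); b=c[195:292,295:345]; m[195:292,295:345]=(b[...,1]>0.7*b[...,0])&(b[...,0]>70)
n,l,st,ce=cv2.connectedComponentsWithStats(m.astype(np.uint8))
ys,xs=np.nonzero((l==1)); w=onplane(p,np.c_[xs,ys],.064)
r=cv2.minAreaRect((w*1000).astype(np.float32)); print(r)
ctr=np.array(r[0])/1000; u=np.linalg.svd(w-w.mean(0),full_matrices=False)[2][0]; ang=np.arctan2(u[1],u[0]); print(ctr,w.mean(0),np.degrees(ang)%180)
go([*ctr,.11],ang+np.pi/2); 
q=shoot("wrist"); print(np.abs(q["color"].astype(int)-p["color"]).mean(), np.round(q["W"]-p["W"],4)[:3,3])
p=shoot("top"); c=p["color"].astype(int); red=(c[...,0]>60)&(c[...,1]<.4*c[...,0])&(c[...,2]<.4*c[...,0])
n,l,st,ce=cv2.connectedComponentsWithStats(red.astype(np.uint8))
print([(st[i].tolist(),ce[i].tolist(),onplane(p,ce[i],.035)) for i in range(1,n) if st[i,4]>200])
E
```

```text
((547.1708374023438, -125.46888732910156), (5.8516340255737305, 2.6066465377807617), 62.674171447753906)
[ 0.54717084 -0.12546889] [ 0.54626148 -0.12618962] 81.3909176077705
shift cm x y z [ 7.04  3.01 -1.5 ] grasp now [ 0.5807 -0.1259  0.1804] jaw deg 62.79 tilt [ 0.001  0.    -1.   ]
spin deg 71.39
2.8540581597222223 [-0.0001  0.0004  0.0008]
[]
```

```bash
cat >> h.py <<'E'
def stripe(p,box,z=.064):
    x0,y0,x1,y1=box; c=p["color"].astype(int); m=np.zeros((480,640),np.uint8); b=c[y0:y1,x0:x1]; m[y0:y1,x0:x1]=(b[...,1]>0.7*b[...,0])&(b[...,0]>70)
    n,l,st,ce=cv2.connectedComponentsWithStats(m); i=max((i for i in range(1,n) if st[i,2]<20),key=lambda i:st[i,4]); print(st[i],ce[i])
    ys,xs=np.nonzero(l==i); w=onplane(p,np.c_[xs,ys],z); r=cv2.minAreaRect((w*1000).astype(np.float32)); u=np.linalg.svd(w-w.mean(0),full_matrices=False)[2][0]
    print("stripe mm",r); return np.array(r[0])/1000, np.arctan2(u[1],u[0])
E
python3 - <<'E'
from h import *
p=shoot("wrist")
c,a=stripe(p,(300,195,340,300)); print(c,np.degrees(a)%180); go([*c,.10],a+np.pi/2)
# hand check: finger inner tips projected
T=tool(); 
for s in(-.046,.046): print(project(p,[(T@[.178,0,s,1])[:3]]))
print(project(p,[(T@[.1592,0,0,1])[:3]]))
E
```

```text
[315 216   8  68 401] [318.39650873 249.73815461]
stripe mm ((585.88037109375, -130.97506713867188), (4.082963943481445, 47.56008529663086), 61.107032775878906)
[ 0.58588037 -0.13097507] 150.7026173249339
shift cm x y z [ 8.1  -0.67 -0.25] grasp now [ 0.5809 -0.1257  0.181 ] jaw deg 62.83 tilt [ 0.002 -0.001 -1.   ]
spin deg 2.13
[[216.87180162 303.99286087]]
[[428.89044772 303.80475424]]
[[323.17155617 324.79924673]]
```

```bash
python3 -m jog '[{"fingers":0,"x":0,"y":-0.7,"z":-0.25,"spin":2.1},{"fingers":0,"x":4,"y":-0.7,"z":-0.25,"spin":2.1},{"fingers":0,"x":8,"y":-0.7,"z":-0.25,"spin":2.1},{"fingers":0,"x":8,"y":-0.7,"z":-0.25,"spin":2.1},{"fingers":0,"x":8,"y":-0.7,"z":-0.25,"spin":2.1}]' ; python3 - <<'E'
from h import *
go([0.58588,-0.13098,.049],np.radians(60.7))
p=shoot("wrist"); cv2.imwrite("pics/w2.png",p["color"][:,:,::-1])
E
```

```text
time: 3.4
tool_pos: [0.5866, -0.1322, 0.2604]
tool_rot: [-1.375, 1.568, -0.317]
contact_force: [-0.3, -0.2, 0.6]
opening: 0.0915
shift cm x y z [5.22 0.17 0.07] grasp now [ 0.5869 -0.1324  0.1012] jaw deg 60.63 tilt [ 0.002 -0.001 -1.   ]
spin deg -0.07
```

View pics/w2.png

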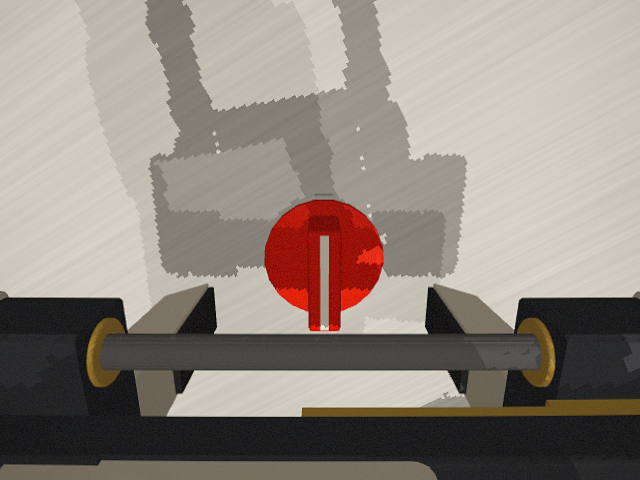

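The bar stands upright between the jaws, with its stripe at column 324 and the lid's disc at (324,257). I'll descend and grip.

```bash
python3 -m jog '[{"fingers":0,"x":2.6,"y":0.15,"z":0.05,"spin":0},{"fingers":0,"x":5.2,"y":0.15,"z":0.05,"spin":0},{"fingers":0,"x":5.2,"y":0.15,"z":0.05,"spin":0},{"fingers":0.5,"x":5.2,"y":0.15,"z":0.05,"spin":0},{"fingers":1,"x":5.2,"y":0.15,"z":0.05,"spin":0}]' 35;  python3 -m jog '[{"fingers":1,"x":0,"y":0,"z":0,"spin":0},{"fingers":1,"x":0,"y":0,"z":0,"spin":0},{"fingers":1,"x":0,"y":0,"z":0,"spin":0}]' 35; python3 - <<'E'
from h import *
go([0.58588,-0.13098,.049],np.radians(60.7)); s=robot.observe(); print(s["opening"],s["contact_force"])
E
```

```text
time: 4.08
tool_pos: [0.5854, -0.1311, 0.2084]
tool_rot: [-1.38, 1.568, -0.321]
contact_force: [-0.3, -0.2, 0.5]
opening: 0.0762
time: 4.45
tool_pos: [0.5848, -0.1309, 0.2068]
tool_rot: [-0.876, 1.571, 0.182]
contact_force: [0.3, 0.3, 0.2]
opening: 0.0461
shift cm x y z [-0.14 -0.1   0.04] grasp now [ 0.5848 -0.1309  0.0476] jaw deg 60.65 tilt [ 0.  0. -1.]
spin deg -0.05
0.04607485748645295 [0.31215672 0.3175738  0.18677502]
```

```bash
python3 -m jog '[{"fingers":1,"x":-0.15,"y":0,"z":0,"spin":0},{"fingers":1,"x":-0.15,"y":0,"z":0,"spin":0},{"fingers":1,"x":-0.15,"y":0,"z":0,"spin":0},{"fingers":1,"x":-0.15,"y":0,"z":0,"spin":0},{"fingers":1,"x":-0.15,"y":0,"z":0,"spin":0}]' 35;  python3 -m jog '[{"fingers":1,"x":0,"y":0,"z":0,"spin":0},{"fingers":1,"x":0,"y":0,"z":0,"spin":0}]' 35; python3 - <<'E'
from h import *
go([0.58588,-0.13098,.049],np.radians(60.7)); s=robot.observe(); print(s["opening"],s["contact_force"])
E
```

```text
time: 5.08
tool_pos: [0.5848, -0.1308, 0.2082]
tool_rot: [0.014, 1.571, 1.072]
contact_force: [-0.1, 1.6, -0.6]
opening: 0.0161
time: 5.32
tool_pos: [0.5848, -0.1309, 0.2082]
tool_rot: [0.346, 1.571, 1.404]
contact_force: [0.7, 0.2, -0.2]
opening: 0.0157
shift cm x y z [-0.   -0.1   0.04] grasp now [ 0.5848 -0.1308  0.049 ] jaw deg 60.65 tilt [ 0.  0. -1.]
spin deg -0.05
0.015741013554916587 [ 0.74300968  0.19462378 -0.23494062]
```

```bash
python3 -m jog '[{"fingers":1,"x":-1,"y":0,"z":0,"spin":0},{"fingers":1,"x":-4,"y":0,"z":0,"spin":0},{"fingers":1,"x":-8,"y":0,"z":0,"spin":0},{"fingers":1,"x":-12,"y":0,"z":0,"spin":0},{"fingers":1,"x":-15,"y":0,"z":0,"spin":0}]' 35; python3 - <<'E'
from h import *
go([0.588,.187,.2],np.radians(103.8)); s=robot.observe(); print(s["opening"],s["contact_force"],s["qpos"])
E
```

```text
time: 5.95
tool_pos: [0.5846, -0.131, 0.3607]
tool_rot: [-1.465, 1.569, -0.407]
contact_force: [0.7, 0.0, -2.2]
opening: 0.0158
shift cm x y z [ 0.13 15.32 27.88] grasp now [ 0.5849 -0.1311  0.2015] jaw deg 60.65 tilt [ 0.002 -0.001 -1.   ]
spin deg -43.15
0.01579676742364084 [ 0.65663728  0.04251977 -2.19734818] [-3.48206634e-01  5.12314525e-01  1.37775185e+00 -1.20006516e-04
  1.24959068e+00 -1.40663686e+00]
```

```bash
python3 -m jog '[{"fingers":1,"x":0,"y":2,"z":3.6,"spin":-6},{"fingers":1,"x":0,"y":4.5,"z":8.2,"spin":-14},{"fingers":1,"x":0,"y":7,"z":12.8,"spin":-22},{"fingers":1,"x":0,"y":9.5,"z":17.4,"spin":-30},{"fingers":1,"x":0,"y":11.5,"z":21,"spin":-38}]' 35; python3 - <<'E'
from h import *
go([0.588,.187,.2],np.radians(103.8))
E
```

```text
time: 6.58
tool_pos: [0.587, 0.1105, 0.3589]
tool_rot: [-1.362, 1.571, 0.365]
contact_force: [-0.8, -0.9, -1.6]
opening: 0.0159
shift cm x y z [-0.03 -1.28  7.54] grasp now [0.5871 0.1105 0.1997] jaw deg 98.96 tilt [ 0.  0. -1.]
spin deg -4.84
```

```bash
python3 -m jog '[{"fingers":1,"x":0,"y":-0.5,"z":3,"spin":-4.8},{"fingers":1,"x":0,"y":-1,"z":6,"spin":-4.8},{"fingers":1,"x":0,"y":-1.3,"z":7.5,"spin":-4.8},{"fingers":1,"x":0,"y":-1.3,"z":7.5,"spin":-4.8},{"fingers":1,"x":0,"y":-1.3,"z":7.5,"spin":-4.8}]' 35; python3 -m jog '[{"fingers":1,"x":0,"y":0,"z":0,"spin":0},{"fingers":1,"x":0,"y":0,"z":0,"spin":0}]' 35; python3 - <<'E'
from h import *
go([0.588,.187,.2],np.radians(103.8))
p=shoot("wrist"); cv2.imwrite("pics/w3.png",p["color"][:,:,::-1]);np.savez("w3.npz",color=p["color"],W=p["W"],mtx=p["mtx"],k1=p["k1"],T=tool())
E
```

```text
time: 7.2
tool_pos: [0.5892, 0.1836, 0.3583]
tool_rot: [2.647, 1.57, -1.832]
contact_force: [-0.8, -1.3, -1.9]
opening: 0.0159
time: 7.45
tool_pos: [0.5892, 0.1838, 0.3583]
tool_rot: [-1.973, 1.571, -0.169]
contact_force: [-0.1, -0.4, -2.6]
opening: 0.0159
shift cm x y z [-0.09  0.04  0.34] grasp now [0.5892 0.1838 0.1991] jaw deg 103.39 tilt [ 0. -0. -1.]
spin deg -0.41
```

View pics/w3.png

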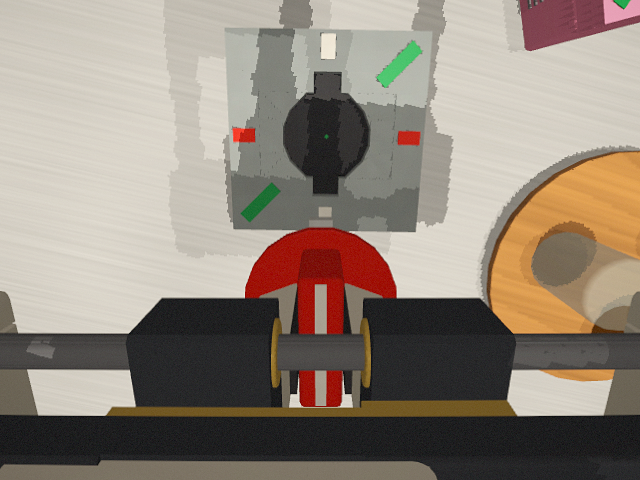

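```bash
python3 - <<'E'
from h import *
p=dict(np.load("w3.npz")); c=p["color"].astype(int); T=p["T"]
R,G,B=c[...,0],c[...,1],c[...,2]
def cen(m,box):
    x0,y0,x1,y1=box; k=np.zeros_like(m); k[y0:y1,x0:x1]=m[y0:y1,x0:x1]; ys,xs=np.nonzero(k); return np.array([xs.mean(),ys.mean()]),len(xs)
red=(R>80)&(G<.5*R); grn=(G>1.4*R)&(G>70)
V={}
V["r1"]=cen(red,(225,120,265,150)); V["r2"]=cen(red,(390,120,430,150)); V["g1"]=cen(grn,(370,35,430,95)); V["g2"]=cen(grn,(235,175,290,230))
V["w1"]=cen((R>190)&(B>180)&(R>=B),(315,30,342,63))
print(c[206:218,310:340,0][::2,::2]); 
W={k:onplane(p,v[0],.094)[0] for k,v in V.items()}
for k in W: print(k,V[k],W[k])
e=lambda a,b: np.degrees(np.arctan2(*(W[a]-W[b])[::-1]))
print("red",(W["r1"]+W["r2"])/2,e("r1","r2"),"green",(W["g1"]+W["g2"])/2,e("g1","g2"))
q=onplane(p,[[225,28],[432,32],[416,232],[233,229]],.094); print("corners ctr",q.mean(0),np.linalg.norm(q-np.roll(q,1,0),axis=1))
d=c[...,:3].max(2)<58; k=cv2.connectedComponentsWithStats(d[:225].astype(np.uint8)); 
for i in range(1,k[0]):
    if k[2][i,4]>500: print("dark",k[2][i],k[3][i],onplane(p,k[3][i],.094))
# lid stripe in held pose
zs=.1991-.003+.018
for y in (288,300,310,320,326,380,390,396,400):
    xs=[x for x in range(300,345) if R[y,x]>90 and G[y,x]>.7*R[y,x]]; 
    if xs: w=onplane(p,[[np.mean(xs),y]],zs)[0]; print(y,min(xs),max(xs),w,np.round((np.linalg.inv(T)@[*w,zs,1])[:3]*1000,1))
E
```

```text
[[105 104 109 104 113 120 114 117 118 111 110 103 106 105 104]
 [107 108 107 106 128 169 172 170 171 168 173 100 104 105 104]
 [104 102 107 103 129 170 170 167 167 169 169 102 106 107 107]
 [103 104 102 102 128 170 169 168 168 168 170 105 105 105 105]
 [104 104 102 105 124 172 169 171 168 169 171  99 105 105 105]
 [107 104 103 105 115 156 155 155 156 156 156 103 105 103 107]]
r1 (array([243.43243243, 134.71959459]), 296) [0.53187471 0.12126946]
r2 (array([408.3807947 , 137.58609272]), 302) [0.51083705 0.21708868]
g1 (array([398.74867021,  63.7912234 ]), 752) [0.47311833 0.2000339 ]
g2 (array([260., 202.]), 597) [0.56937814 0.13855099]
w1 (array([327.91689008,  45.60053619]), 373) [0.47325295 0.15869601]
red [0.52135588 0.16917907] -77.61686266244739 green [0.52124824 0.16929244] 147.43287947434797
corners ctr [0.52160865 0.16954756] [0.11531128 0.11518799 0.115244   0.11621882]
dark [ 284   95   85   99 5896] [325.68571913 139.9557327 ] [[0.52357182 0.16952906]]
288 315 326 [0.56744403 0.17680839] [144.2  22.8  -1.9]
300 315 326 [0.57171829 0.17782217] [144.2  18.4  -1.9]
310 315 326 [0.57534228 0.17868172] [144.2  14.7  -2. ]
320 315 326 [0.5790244  0.17955507] [144.2  10.9  -2. ]
326 315 326 [0.58126227 0.18008585] [144.2   8.6  -2. ]
380 315 343 [0.60231631 0.18560692] [144.2 -13.2  -1.5]
390 316 344 [0.60613556 0.18793492] [ 1.442e+02 -1.740e+01 -1.000e-01]
396 316 344 [0.60865164 0.18854183] [ 1.442e+02 -2.000e+01 -1.000e-01]
400 316 344 [0.6103439  0.18895004] [ 1.442e+02 -2.170e+01 -1.000e-01]
```

```bash
python3 -m jog '[{"fingers":1,"x":0,"y":2.5,"z":0,"spin":8},{"fingers":1,"x":0,"y":5.5,"z":0,"spin":18},{"fingers":1,"x":0,"y":8.5,"z":0,"spin":28},{"fingers":1,"x":0,"y":11.5,"z":0,"spin":38},{"fingers":1,"x":0,"y":14,"z":0,"spin":48}]' 35
python3 -m jog '[{"fingers":1,"x":0,"y":0,"z":0,"spin":10},{"fingers":1,"x":0,"y":0,"z":0,"spin":20},{"fingers":1,"x":0,"y":0,"z":0,"spin":30},{"fingers":1,"x":0,"y":0,"z":0,"spin":40},{"fingers":1,"x":0,"y":0,"z":0,"spin":50}]' 35
python3 -m jog '[{"fingers":1,"x":0,"y":0,"z":0,"spin":10},{"fingers":1,"x":0,"y":0,"z":0,"spin":20},{"fingers":1,"x":0,"y":0,"z":0,"spin":30},{"fingers":1,"x":0,"y":0,"z":0,"spin":40},{"fingers":1,"x":0,"y":0,"z":0,"spin":50}]' 35; python3 - <<'E'
from h import *
go([0.453,.152,.2],np.radians(102.4)); print(robot.observe()["qpos"])
E
```

```text
time: 8.12
tool_pos: [0.4518, 0.1516, 0.3584]
tool_rot: [-0.712, 1.57, 0.25]
contact_force: [0.8, 0.1, -1.6]
opening: 0.0159
time: 8.75
tool_pos: [0.4529, 0.1518, 0.3584]
tool_rot: [0.198, 1.57, 0.287]
contact_force: [-0.4, 0.1, -1.5]
opening: 0.016
time: 9.38
tool_pos: [0.4529, 0.1518, 0.3584]
tool_rot: [1.018, 1.57, 0.234]
contact_force: [-0.2, 0.7, -1.1]
opening: 0.0158
shift cm x y z [-0.08  0.01 -0.01] grasp now [0.453  0.1519 0.1992] jaw deg -44.9 tilt [ 0.  0. -1.]
spin deg 32.7
[1.62846491e-01 3.01641992e-01 1.72151654e+00 3.71138900e-05
 1.11796614e+00 9.46418490e-01]
```

```bash
python3 -m jog '[{"fingers":1,"x":0,"y":0,"z":0,"spin":10},{"fingers":1,"x":0,"y":0,"z":0,"spin":20},{"fingers":1,"x":0,"y":0,"z":0,"spin":29},{"fingers":1,"x":0,"y":0,"z":0,"spin":32.7},{"fingers":1,"x":0,"y":0,"z":0,"spin":32.7}]' 35
python3 -m jog '[{"fingers":1,"x":0,"y":0,"z":0,"spin":0},{"fingers":1,"x":0,"y":0,"z":0,"spin":0}]' 35; python3 - <<'E'
from h import *
go([0.453,.152,.2],np.radians(102.4))
p=shoot("wrist"); cv2.imwrite("pics/w4.png",p["color"][:,:,::-1]);np.savez("w4.npz",color=p["color"],W=p["W"],mtx=p["mtx"],k1=p["k1"],T=tool())
E
```

```text
time: 10.0
tool_pos: [0.4529, 0.1519, 0.3583]
tool_rot: [1.572, 1.57, 0.224]
contact_force: [-0.6, -0.0, -1.8]
opening: 0.0157
time: 10.25
tool_pos: [0.4529, 0.152, 0.3583]
tool_rot: [2.081, 1.571, 0.734]
contact_force: [-0.2, 0.1, -1.4]
opening: 0.0156
shift cm x y z [-0.09  0.01  0.  ] grasp now [0.4529 0.152  0.1991] jaw deg -77.21 tilt [ 0.  0. -1.]
spin deg 0.39
```

View pics/w4.png

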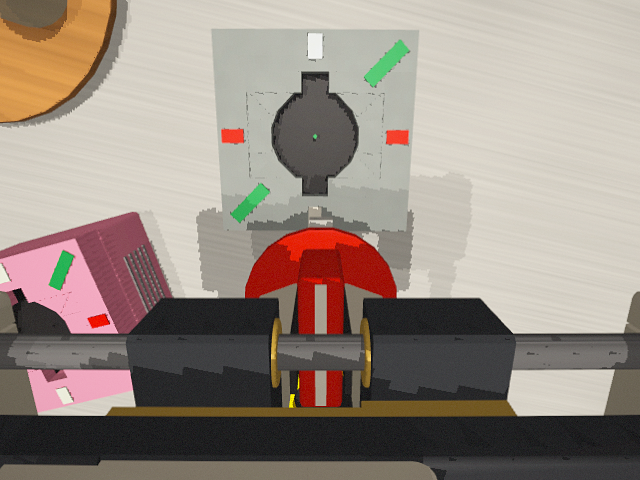

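The grinder is now seen from the opposite side: the mouth centre is at about (315,136), the red marks at (233,136) and (397,137), and the white marks at (315,46) and (316,212). The bar is at column 321.

```bash
python3 - <<'E'
from h import *
p=dict(np.load("w4.npz")); c=p["color"].astype(int); T=p["T"]
R,G,B=c[...,0],c[...,1],c[...,2]
def cen(m,box):
    x0,y0,x1,y1=box; k=np.zeros_like(m); k[y0:y1,x0:x1]=m[y0:y1,x0:x1]; ys,xs=np.nonzero(k); return np.array([xs.mean(),ys.mean()])
red=(R>80)&(G<.5*R); grn=(G>1.4*R)&(G>70)
V=dict(r1=cen(red,(215,120,255,150)),r2=cen(red,(380,120,420,150)),g1=cen(grn,(360,35,420,95)),g2=cen(grn,(225,175,280,230)))
W={k:onplane(p,v,.094)[0] for k,v in V.items()}
e=lambda a,b: np.degrees(np.arctan2(*(W[a]-W[b])[::-1]))
cr=(W["r1"]+W["r2"])/2; cg=(W["g1"]+W["g2"])/2
print("red",cr,e("r1","r2"),"green",cg,e("g1","g2"))
C2=(cr+cg)/2; C1=np.array([.5213,.16923]); C=(C1+C2)/2; print("true centre",C)
for n,M in(("A",C1),("B",C2)):
    Tt=np.load("w3.npz")["T"] if n=="A" else T
    print(n,"camera err in tool y,z mm",np.round((Tt[:3,:3].T@np.r_[M-C,0])*1000,2))
zs=.2141
for y in (290,310,326):
    xs=[x for x in range(300,345) if R[y,x]>90 and G[y,x]>.7*R[y,x]]; w=onplane(p,[[np.mean(xs),y]],zs)[0]; print(y,min(xs),max(xs),np.round((np.linalg.inv(T)@[*w,zs,1])[:3]*1000,1))
go([*C,.2],np.radians(102.4))
E
```

```text
red [0.5213178  0.16924677] 102.38223617831137 green [0.52157749 0.16915869] -32.59697164307982
true centre [0.52137382 0.16921637]
A camera err in tool y,z mm [-0.    0.07  0.03]
B camera err in tool y,z mm [0.   0.07 0.03]
290 315 326 [144.2  23.1   1.7]
310 315 326 [144.2  15.7   1.7]
326 315 326 [144.2   9.7   1.7]
shift cm x y z [-0.09  7.06 -0.16] grasp now [0.4529 0.152  0.1991] jaw deg -77.22 tilt [ 0.  0. -1.]
spin deg 0.38
```

```bash
python3 - <<'E'
from h import *
for n in("w3","w4"):
    p=np.load(n+".npz"); X=np.linalg.inv(p["T"])@p["W"]; print(np.round(X,4).tolist())
    c=p["color"].astype(int); print([[x for x in range(300,345) if c[y,x,0]>90 and c[y,x,1]>.7*c[y,x,0]][::11] for y in(290,320)])
for i in range(3):
    p=shoot("wrist"); print(np.round(p["T_tool_cam"],4)[:3,3], np.round(tool()[:3],4).tolist(),robot.observe()["qvel"].round(3))
E
```

```text
[[0.0006, -0.2801, 0.96, 0.0204], [-0.0011, -0.96, -0.2801, 0.0751], [1.0, -0.0009, -0.0008, -0.0018], [0.0, 0.0, 0.0, 1.0]]
[[315, 326], [315, 326]]
[[-0.0005, -0.279, 0.9603, 0.0204], [-0.0006, -0.9603, -0.279, 0.0759], [1.0, -0.0008, 0.0003, 0.0017], [0.0, 0.0, 0.0, 1.0]]
[[315, 326], [315, 326]]
[0.0204 0.0759 0.0017] [[0.0001, 0.9753, 0.2211, 0.4529], [0.0001, 0.2211, -0.9753, 0.152], [-1.0, 0.0001, -0.0001, 0.3582]] [ 0.003  0.001  0.001 -0.001 -0.    -0.   ]
[0.0204 0.0759 0.0017] [[0.0, 0.9753, 0.2211, 0.4529], [0.0, 0.2211, -0.9753, 0.152], [-1.0, 0.0, -0.0, 0.3582]] [-0.     0.002  0.002 -0.    -0.     0.003]
[0.0204 0.0759 0.0017] [[0.0001, 0.9753, 0.221, 0.4529], [0.0001, 0.221, -0.9753, 0.152], [-1.0, 0.0001, -0.0001, 0.3582]] [ 0.003  0.002 -0.001  0.001 -0.001  0.003]
```

```bash
python3 - <<'E'
from h import *
go([.5199,.1707,.15],np.radians(102.4))
E
python3 -m jog '[{"fingers":1,"x":0,"y":2.5,"z":-0.1,"spin":0.38},{"fingers":1,"x":0,"y":5,"z":-0.2,"spin":0.38},{"fingers":1,"x":0,"y":6.9,"z":-0.3,"spin":0.38},{"fingers":1,"x":2,"y":6.95,"z":-0.34,"spin":0.38},{"fingers":1,"x":4,"y":6.95,"z":-0.34,"spin":0.38}]' 35
python3 -m jog '[{"fingers":1,"x":0,"y":0,"z":0,"spin":0},{"fingers":1,"x":0,"y":0,"z":0,"spin":0}]' 35; python3 - <<'E'
from h import *
go([.5199,.1707,.13],np.radians(102.4)); s=robot.observe(); print(s["contact_force"])
p=shoot("wrist"); X=p["T_tool_cam"]; print(X[:3,3], "true-vs-reported world mm",1000*tool()[:3,:3]@(X[:3,3]-[.0204,.0755,0]))
E
```

```text
shift cm x y z [ 4.9   6.94 -0.34] grasp now [0.4529 0.1521 0.199 ] jaw deg -77.24 tilt [ 0.  0. -1.]
spin deg 0.36
time: 11.08
tool_pos: [0.5202, 0.1708, 0.3176]
tool_rot: [1.775, 1.57, 0.42]
contact_force: [0.4, -0.4, -1.2]
opening: 0.0155
time: 11.32
tool_pos: [0.5202, 0.1708, 0.3189]
tool_rot: [1.561, 1.57, 0.206]
contact_force: [0.3, 0.1, -1.5]
opening: 0.0157
shift cm x y z [ 2.97 -0.05 -0.  ] grasp now [0.5204 0.1708 0.1597] jaw deg -77.62 tilt [ 0.001  0.    -1.   ]
spin deg -0.02
[ 0.34317786  0.09880934 -1.54353459]
[0.02039493 0.07592172 0.00168678] true-vs-reported world mm [ 0.77341233 -1.55720702  0.00578884]
```

```bash
python3 -m jog '[{"fingers":1,"x":0.8,"y":-0.05,"z":0,"spin":0},{"fingers":1,"x":1.4,"y":-0.05,"z":0,"spin":0},{"fingers":1,"x":1.8,"y":-0.05,"z":0,"spin":0},{"fingers":1,"x":2.2,"y":-0.05,"z":0,"spin":0},{"fingers":1,"x":2.4,"y":-0.05,"z":0,"spin":0}]' 35; python3 - <<'E'
from h import *
go([.5199,.1707,.123],np.radians(102.4)); s=robot.observe(); print(s["contact_force"],s["torque"])
E
```

```text
time: 12.0
tool_pos: [0.5194, 0.1706, 0.2939]
tool_rot: [-1.936, 1.571, 2.992]
contact_force: [-0.5, 0.7, -2.6]
opening: 0.0155
shift cm x y z [1.17 0.05 0.  ] grasp now [0.5194 0.1706 0.1347] jaw deg -77.63 tilt [-0.  0. -1.]
spin deg -0.03
[-0.50400843  0.65270617 -2.5620806 ] [-0.04628199  0.11183102 -0.02089376]
```

```bash
python3 -m jog '[{"fingers":1,"x":0.4,"y":0.03,"z":0,"spin":0},{"fingers":1,"x":0.8,"y":0.03,"z":0,"spin":0},{"fingers":1,"x":1.0,"y":0.03,"z":0,"spin":0},{"fingers":1,"x":1.15,"y":0.03,"z":0,"spin":0},{"fingers":1,"x":1.2,"y":0.03,"z":0,"spin":0}]' 35; python3 - <<'E'
from h import *
go([.5199,.1707,.123],np.radians(102.4)); s=robot.observe(); print(s["contact_force"],s["torque"])
E
```

```text
time: 12.62
tool_pos: [0.5198, 0.1707, 0.2822]
tool_rot: [2.318, 1.571, 0.963]
contact_force: [-0.3, 0.1, -1.6]
opening: 0.0159
shift cm x y z [-0.    0.01  0.  ] grasp now [0.5198 0.1707 0.123 ] jaw deg -77.63 tilt [ 0.  0. -1.]
spin deg -0.03
[-0.32586858  0.14191346 -1.60121471] [-0.05326234  0.17812569  0.04242731]
```

```bash
for i in 1 2; do python3 -m jog '[{"fingers":1,"x":0.05,"y":0,"z":0,"spin":0},{"fingers":1,"x":0.1,"y":0,"z":0,"spin":0},{"fingers":1,"x":0.1,"y":0,"z":0,"spin":0}]' 35; done
```

```text
time: 13.0
tool_pos: [0.5197, 0.1707, 0.2821]
tool_rot: [1.557, 1.57, 0.202]
contact_force: [-2.1, -0.4, 6.1]
opening: 0.0158
time: 13.38
tool_pos: [0.5196, 0.1707, 0.282]
tool_rot: [1.522, 1.569, 0.167]
contact_force: [-4.6, -1.7, 12.6]
opening: 0.0158
```

```bash
python3 - <<'E'
from h import *
p=robot.read_camera("scene"); cv2.imwrite("pics/s5.png",cv2.resize(p["color"][140:260,260:420,::-1],(800,600),interpolation=2))
E
```

```text
(no output)
```

View pics/s5.png

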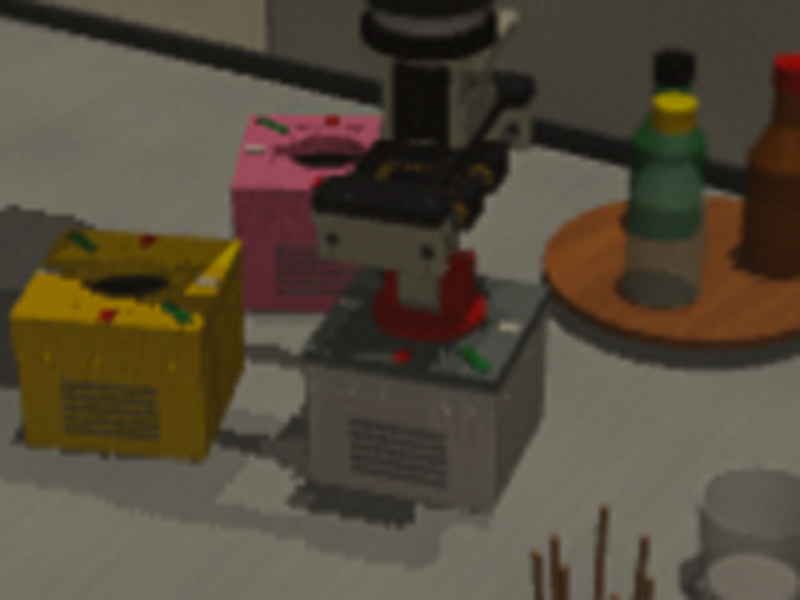

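The lid is seated: contact came at grasp height 0.123 as predicted, and the disc lies just above the grey deck. I'll ease the push and twist clockwise.

```bash
python3 -m jog '[{"fingers":1,"x":-0.12,"y":0,"z":0,"spin":0},{"fingers":1,"x":-0.12,"y":0,"z":0,"spin":5},{"fingers":1,"x":-0.12,"y":0,"z":0,"spin":10},{"fingers":1,"x":-0.12,"y":0,"z":0,"spin":15},{"fingers":1,"x":-0.12,"y":0,"z":0,"spin":20}]' 50; python3 - <<'E'
from h import *
go([.5199,.1707,.123],np.radians(-122.6)); s=robot.observe(); print(s["contact_force"],s["torque"],s["opening"],s["qpos"][5])
E
```

```text
time: 14.05
tool_pos: [0.5198, 0.1708, 0.2821]
tool_rot: [2.196, 1.57, 0.49]
contact_force: [-2.0, 0.2, 5.1]
opening: 0.0158
shift cm x y z [-0.01  0.    0.02] grasp now [0.5199 0.1709 0.1229] jaw deg -97.79 tilt [ 0.001  0.    -1.   ]
spin deg 24.81
[-1.98088182  0.19089548  5.07330162] [-0.01526496  0.60010461  0.06432365] 0.01583661153790467 1.8837771807235393
```

```bash
python3 -m jog '[{"fingers":1,"x":-0.03,"y":0,"z":0,"spin":6},{"fingers":1,"x":-0.03,"y":0,"z":0,"spin":12},{"fingers":1,"x":-0.03,"y":0,"z":0,"spin":18},{"fingers":1,"x":-0.03,"y":0,"z":0,"spin":23},{"fingers":1,"x":-0.03,"y":0,"z":0,"spin":25}]' 50; python3 -m jog '[{"fingers":1,"x":0,"y":0,"z":0,"spin":0},{"fingers":1,"x":0,"y":0,"z":0,"spin":0}]' 50; python3 - <<'E'
from h import *
go([.5199,.1707,.123],np.radians(-122.6)); s=robot.observe(); print(s["contact_force"],s["torque"],s["opening"],s["qpos"][5])
p=shoot("wrist"); cv2.imwrite("pics/w6.png",p["color"][:,:,::-1])
c=p["color"].astype(int); zs=.120+.018
w=[]
for y in range(290,328,6):
    xs=[x for x in range(300,345) if c[y,x,0]>60 and c[y,x,1]>.7*c[y,x,0]]
    if xs: w.append(onplane(p,[[np.mean(xs),y]],zs)[0])
w=np.array(w); d=w[-1]-w[0]; print("bar angle",np.degrees(np.arctan2(d[1],d[0]))%180, "green 147.4")
# stripe-line offset from mouth axis
n=np.array([-d[1],d[0]])/np.linalg.norm(d); print("offset mm",1000*n@(w[0]-[.52137,.16922]))
E
```

```text
time: 14.68
tool_pos: [0.5199, 0.1709, 0.2821]
tool_rot: [2.689, 1.569, 0.548]
contact_force: [-0.8, 1.8, 2.8]
opening: 0.0159
time: 14.92
tool_pos: [0.5199, 0.1709, 0.2821]
tool_rot: [2.675, 1.569, 0.536]
contact_force: [-0.9, 2.4, 4.1]
opening: 0.0158
shift cm x y z [-0.01 -0.    0.03] grasp now [0.5201 0.171  0.1229] jaw deg -122.57 tilt [ 0.001  0.001 -1.   ]
spin deg 0.03
[-0.9455727   2.41471411  4.09722526] [0.53377457 0.26539065 0.10733995] 0.015844085412238133 2.316314965660371
bar angle 146.64733028224313 green 147.4
offset mm -0.21944529895783924
```

View pics/w6.png

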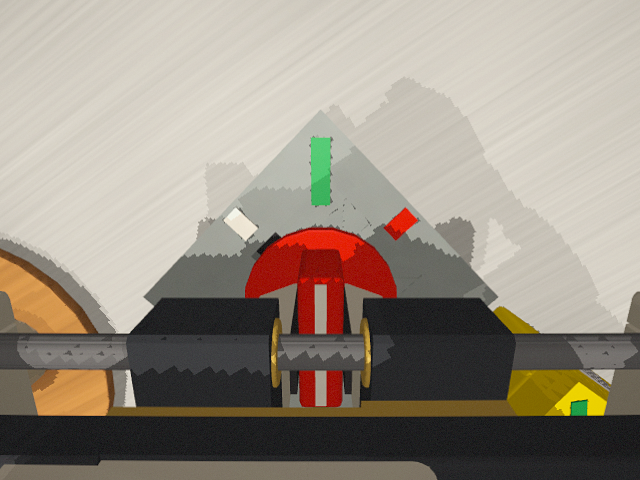

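The bar (column 321) points at the green mark (columns 310–332). The wrist moment is 0.107 N m, which matches 0.15 × 0.7 for the spring, and the lid is still lightly pressed down.

```bash
python3 - <<'E'
from cell import robot
p=robot.read_camera("scene")
for n in("rice_cup","skewer_cup","spoon_rest"): print(n,[[round(float(v)) for v in d["xy"]] for d in robot.look_for(n,p)][:2])
print(robot.hand_in()); print(robot.observe()["time"])
E
```

```text
rice_cup [[409, 248]]
skewer_cup [[375, 292], [346, 221]]
spoon_rest [[231, 361]]
the job is handed in; nothing more can be done
None
the job is handed in; nothing more can be done
```

The lid is on the white grinder with the grey deck and twisted clockwise to the green half-way marks. The gripper is still holding it there at 50 N, and the job is handed in at about 15 s.

**How it went:** I found the lid with the wrist camera and gripped its bar. I measured the grinder from two opposite sides, lined the bar up with the white marks and lowered the lid. There was no contact until the seated height, so the lugs dropped straight through the slots.

**Last checks before handing in:**
- **Angle:** the jaws were at −122.57° against a target of −122.6°. The bar measured 146.6° in the picture against 147.4° for the green marks.
- **Spring:** the twisting moment was 0.107 N m, against about 0.105 expected with the ring at 0.7 rad. That is well short of the lock at 1.2.
- **Seating:** the grasp point was at 0.123 m, the fully seated height, with about 4 N of upward reaction from pressing down.
- **Bystanders:** the rice cup, skewer cup and spoon rest were detected within 2 pixels of where they started.

**What disagreed:** the arm's reported position was about 1.7 mm off from the camera, and I corrected for that. The 0.8° gap between the jaw angle and the bar angle in the picture is within measuring error.

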